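Tap a coat peg home into its leaning socket

TASK

Take the loose coat peg out of the plywood stand and put its tapered shank into the empty leaning socket of the coat rail, just deep enough that it stays there by itself when you let go. Then pick up the pale wooden offcut and use it as a tapping block on the end of the peg, not the gripper itself, until the peg's collar is seated fully home on the socket's rim. Finally lay the offcut flat on the bench again, and leave the nail tin, the black tape and the pliers where they are.

Things in the scene. Friction and masses are not known exactly. Their poses are not given: they have to be found in the camera images.
- peg_grip (a point): Loose wooden coat peg, 94 mm long, 0.07 kg, round about its z axis, which runs from shank tip to outer end. Shank 38 mm long, tapering from 20 mm diameter to 14 near the tip; collar 38 mm diameter, 6 thick; plain handle 28 mm diameter, 50 long, with a flat end. This point: on the axis, mid-handle, 31 mm from the collar's underside, 25 from the flat end.
- peg_shoulder (a point): The same peg: centre of the underside of its collar (the face that must meet the socket's rim); z along the peg towards its outer end.
- stand: Fixed plywood stand 75 (x) x 120 (y) x 44 (z) mm, origin under its centre, with two holes 56 mm apart. At the start the peg stands upright, shank down, in one of them, its collar resting on the stand's top.
- rail: Dark wooden coat rail 74 (x) x 270 (y) x 24 (z) mm, fixed to the bench; origin under its centre. It carries two pale round sockets 140 mm apart along y: one is empty, the other (at either end) holds a fixed peg like the loose one, fully home.
- socket_mouth (a point): Centre of the empty socket's mouth, on its rim, 71 mm above the bench; z points out along its axis, leaning 30 degrees from vertical to the rail's -x side. Boss 46 mm outer, 27 mm inner diameter. A black liner of four sprung segments grips the shank: it enters freely to about 13 mm short of home, then needs a push growing to about 10 N (8-12) at home. Friction alone holds it.
- block_center (a point): Centre of the tapping block: a plain pale wooden offcut 55 (x) x 100 (y) x 30 (z) mm, about 0.1 kg, lying flat on the bench with its z axis up.
- nail_tin_center (a point): Bystander: round green and cream tin, 69 mm diameter, 75 mm high; its centre.
- black_tape_center (a point): Bystander: roll of black tape, 62 mm diameter, 19 mm high, lying flat; its centre.
- pliers_center (a point): Bystander: red handled pliers lying flat, 184 mm long along y, 59 mm wide, 15 mm high; its centre.
Mind the look-alikes: they are no part of the job. What is shaped like the part that bears peg_grip but pink or turquoise is not meant.

How it is judged:
By the outcome, as a careful person would: the job done as asked, in the order asked, and still so for the second after the job is handed in, with the robot touching nothing.
It also fails if it takes over 66 s, if anything falls off the work surface, if the arm or the gripper's body presses on something with over 40 N, if the wrist force passes 120 N, or if a joint passes its speed limit or range.

ROBOT

A 6-joint arm with a two-finger parallel gripper is mounted at the origin on the work surface; the furniture and walls round the work are solid. World frame = base frame: x ahead of the robot, y to its left, z up, the work surface at z = 0. Lengths are in mm, angles in rad, forces in N, time in s.
With the tool pointing down it reaches from about 300 to 825 mm from the base axis. Payload 5.4 kg.
Tool frame: the origin (TCP) lies on the centre line of the jaws, within the pads' length; the fingertips stand 8 mm ahead of it and the grasp point (between the pads) lies 11 mm behind it; z points along the fingers, y is the line along which they close (so a half turn about z gives the same grasp; the last joint's range is limited). The gripper opens to 92 mm and grips with 3 to 60 N. Pads are 20 mm wide; open, the fingers measure 128 mm over their backs; the gripper's body (75 mm by 189 mm) begins 69 mm behind the grasp point.
Start: joints at [1.003, 0.158, 1.597, -0, 1.386, -0.21], TCP at [201.382, 538.564, 222.601] pointing down, gripper open.
Joint ranges: [-2.91, 2.91], [-0.94, 2.29], [0.18, 2.7], [-1.29, 4.43], [0.17, 2.64], [-3, 3]. Speed limits (rad/s): [2.57, 2.57, 3.14, 3.14, 3.14, 3.14].

INTERFACE

Orientations are given as a unit quaternion [w, x, y, z].
In Python, from bench import bot gives the robot as it stands.
- The arm moves only by the tool move_arm, never from a script. Its argument "steps" is a list of rows, each an object of numbers: "x", "y", "z": the shift along the tool's x, y, z in m; "rx", "ry", "rz": the turn, a rotation vector about the tool's x, y, z in degrees. A call has 1 to 10 rows; each row is the pose to reach, as a shift and turn from the pose commanded when the call began, along the tool's axes at that moment; what a row does not reach only later rows make up. A row lasts 1/10 s, in which the tool goes at most 50 mm and 8.59 degrees, less where a joint would pass 70% of its speed; a pose out of reach is approached as far as the arm can. A call with a gripper value outside its range is refused whole. "fingers" is the opening, from -1 (shut) to 1 (fully open), set as the call begins (left out, the last holds). The fingers move at their own pace and stop on an object; "force" is the grip in N (left out, the last holds). Time passes only in rows, so rows that repeat a pose let the fingers close. It gives the time, the measured TCP pose, the force, the opening and the grip force at its end, in the units of the state.
- bot.state(): the state, without advancing time (a new reading comes with each control period).
- bot.read_camera(name): name is "scene" or "top" or "wrist"; returns the picture (400x640x3 uint8, blue, green, red); there is no depth.
- bot.camera_params(name): a dict with "intrinsics" (3x3 intrinsics, pixels), "view" (4x4, takes a point from world to camera coordinates); the wrist camera has in their place "mount" (4x4, takes a point from camera to tool coordinates, whose origin is the TCP and whose axes are the flange's). Camera axes: x right, y down, z forward; pixel columns grow to the right and rows downward; lengths in mm; the calibration is good to about 2 mm. A picture is of the moment at which its call begins: read the wrist's pose just before it. camera_params takes no time and is no camera call.
- bot.finish_job(): hands the job in; it is judged then, once.
Trained networks look in the newest picture that a camera, given by its name, has taken for a name from the list of things; names that differ only in an ending like _2 or _b are one class to them, and where a whole thing is asked for, a point or a joint stands for the part that bears it (a point fixed in the world has none). Each returns a list of dicts, best first, with "p" (0 to 1); they miss things now and then, are a little off and sometimes report something else, mostly with a low value. They report only what shows in the picture. A call takes as long as a camera call. They do not tell look-alikes from the thing itself.
- bot.find_in(camera, target): "extent" ([left, top, right, bottom] in pixels, round what is visible of it).
- bot.masks_of(camera, target): "mask" (400x640 bool, what is visible of it) and "extent" ([left, top, right, bottom] in pixels, round what is visible of it).
The state is a dict: "t": time; "joint_positions": joint angles; "qvel": joint speeds; "effort": joint torques, N m; "eef_pos": TCP position; "ee_rot": TCP orientation; "ft_force": force on the tool from outside, world axes, zero at the start; "ft_torque": the same for the moment, N m; "width": finger opening in mm; "gripper_force": force on a finger pad.
Only numpy, scipy, OpenCV 4.12 (cv2) and the standard library are available. Lean on these libraries where they do the work, as an engineer would, in place of code of your own. Each camera call takes 0.05 s, during which the arm holds its last target. There are 200 camera calls.

## Working session

There is one attempt and no reset: what is moved stays moved. The work goes in short steps, Python scripts to look and compute and a tool call to move; the robot and the scene stay as the last step left them, time stands still between calls to the robot, and variables do not carry over. Pictures are saved under pics/ and viewed, at most 10 in all, crops included, and the job is handed in when it is done.

Besides the shell and the picture viewer there is one more tool, called after "Emit:" as name(argument=value, ...) on one line, values as JSON. move_arm: Moves the arm, as the interface text tells. Its arguments: {"type":"object","properties":{"steps":{"type":"array","items":{"type":"object","properties":{"x":{"type":"number"},"y":{"type":"number"},"z":{"type":"number"},"rx":{"type":"number"},"ry":{"type":"number"},"rz":{"type":"number"}}}},"fingers":{"type":"number"},"force":{"type":"number"}},"required":["steps"]}

```bash
mkdir -p pics; cat > h.py <<'E'
import numpy as np, cv2
from bench import bot
from scipy.spatial.transform import Rotation as R
def pose():
    s=bot.state(); q=s['ee_rot']; T=np.eye(4); T[:3,:3]=R.from_quat([q[1],q[2],q[3],q[0]]).as_matrix(); T[:3,3]=s['eef_pos']; return T
def cam(n,T=None):
    p=bot.camera_params(n); K=np.array(p['intrinsics'])
    V=np.array(p['view']) if 'view' in p else np.linalg.inv((pose() if T is None else T)@np.array(p['mount']))
    return K,V
def ray(K,V,uv,z):
    d=V[:3,:3].T@np.linalg.solve(K,[uv[0],uv[1],1]); c=-V[:3,:3].T@V[:3,3]
    return c+d*(z-c[2])/d[2]
def proj(K,V,P):
    c=V[:3,:3]@np.array(P,float)+V[:3,3]; u=K@c; return u[:2]/u[2]
E
python3 - <<'E'
from h import *
for n in ['top','scene']:
    im=bot.read_camera(n); cv2.imwrite(f'pics/{n}0.png',im)
    for t in ['peg_grip','stand','rail','block_center','nail_tin_center','black_tape_center','pliers_center']:
        for r in bot.find_in(n,t)[:4]: 
            if r['p']>.2: print(n,t,round(r['p'],2),np.round(r['extent']))
K,V=cam('top'); print(K,V, cam('scene')[1]); print(bot.camera_params('wrist')); print(bot.state())
E
```

```text
top peg_grip 0.71 [342. 176. 350. 193.]
top peg_grip 0.67 [434. 202. 451. 213.]
top peg_grip 0.52 [321. 142. 332. 157.]
top stand 0.79 [314. 166. 357. 201.]
top rail 0.59 [170. 159. 262. 212.]
top block_center 0.72 [261. 216. 298. 243.]
top nail_tin_center 0.64 [209. 228. 237. 252.]
top black_tape_center 0.72 [353. 147. 374. 166.]
top pliers_center 0.58 [386. 166. 405. 216.]
scene peg_grip 0.8 [427. 278. 446. 307.]
scene peg_grip 0.57 [289. 178. 303. 210.]
scene peg_grip 0.5 [342. 196. 356. 219.]
scene stand 0.96 [315. 188. 370. 230.]
scene rail 0.73 [193. 141. 286. 180.]
scene block_center 0.66 [243. 200. 281. 229.]
scene nail_tin_center 0.88 [193. 176. 220. 207.]
scene black_tape_center 0.6 [376. 200. 400. 219.]
scene pliers_center 0.82 [373. 230. 426. 277.]
scene pliers_center 0.48 [342. 200. 355. 220.]
[[441.64337827   0.         318.12189241]
 [  0.         441.64337827 189.98707785]
 [  0.           0.           1.        ]] [[-1.14957603e-02 -9.99933875e-01 -3.05198460e-04  4.23193435e+01]
 [-9.82884726e-01  1.13558753e-02 -1.83871313e-01  5.75153548e+02]
 [ 1.83862620e-01 -1.
[... 901 characters left out ...]
)}
{'t': 0.8, 'joint_positions': array([ 1.00287572e+00,  1.58384342e-01,  1.59698575e+00,  2.11198525e-05,
        1.38618869e+00, -2.10102124e-01]), 'qvel': array([ 0.00147402,  0.00091382, -0.00128382,  0.0001945 , -0.00084445,
       -0.00134302]), 'effort': array([-2.98028772e-04, -3.85549557e+01, -3.22341406e+01,  7.01548671e-02,
        3.06968414e-02,  1.73320336e-05]), 'eef_pos': array([201.39569869, 538.57226572, 222.61709886]), 'ee_rot': array([-3.18032144e-06,  1.77958236e-01,  9.84038041e-01,  1.96107029e-05]), 'ft_force': array([ 0.27077746, -0.00510575, -0.57384617]), 'ft_torque': array([ 0.00068879, -0.02215428, -0.0685257 ]), 'gripper_force': 0.0, 'width': 91.82893803266634}
```

View pics/top0.png

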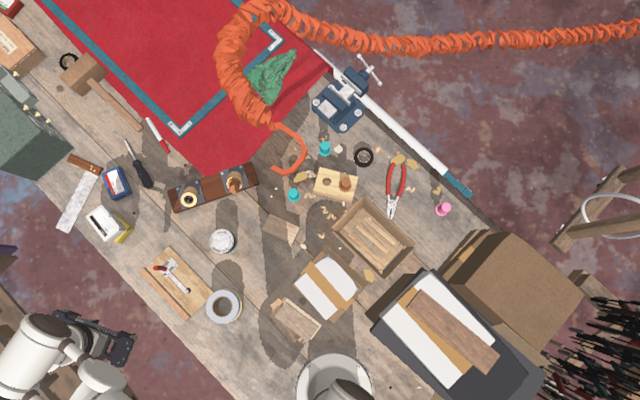

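View pics/scene0.png

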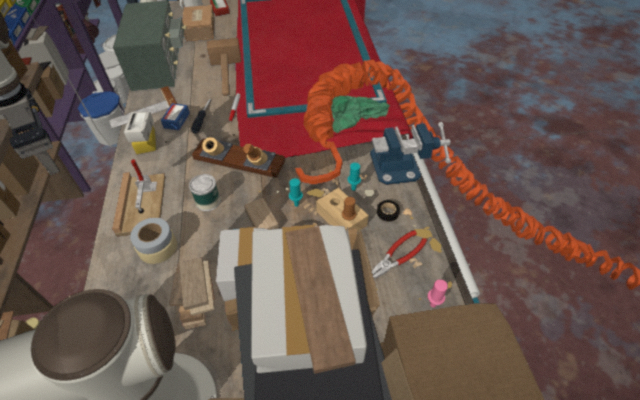

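Top view: the wooden peg stands in the stand at (346,184). Things it could be mistaken for are the turquoise pegs at (325,148) and (294,195), the pink one at (444,208) and the fixed wooden peg on the rail at (235,183). The empty socket is at (189,199) and the offcut at (280,230). I choose the peg at (346,184) and check it in a crop.

```bash
python3 - <<'E'
from h import *
K,V=cam('top')
for n,uv,z in [('peg',(346,181),90),('standc',(335.5,184),44),('sock',(189,199),71),('fixedtop',(235,183),110),('block',(280,230),30),('tin',(222,240),75),('tape',(363,157),19),('pliers',(395,190),10)]: print(n,np.round(ray(K,V,uv,z)))
im=cv2.imread('pics/top0.png')[130:260,160:360]; cv2.imwrite('pics/c1.png',cv2.resize(im,None,fx=4,fy=4,interpolation=2))
E
```

```text
peg [594. -45.  90.]
standc [595. -16.  44.]
sock [550. 411.  71.]
fixedtop [588. 271. 110.]
block [461. 150.  30.]
tin [430. 311.  75.]
tape [ 684. -104.   19.]
pliers [ 581. -200.   10.]
```

View pics/c1.png

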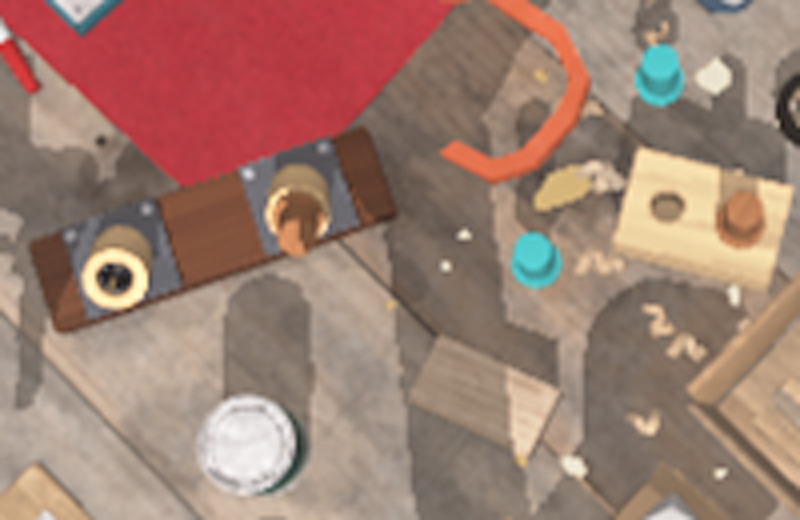

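The crop confirms it: natural-wood peg in the stand's right-hand hole, at crop (740,215). The other hole is empty, and the empty socket is at (115,275) with a black liner.

```bash
cat >> h.py <<'E'
def az(a,tilt_axis=None): # tool-down frame with tool x at azimuth a deg
    a=np.radians(a); x=np.array([np.cos(a),np.sin(a),0]); z=np.array([0,0,-1.]); return np.stack([x,np.cross(z,x),z],1)
def go(p,Rm):
    T=pose(); d=T[:3,:3].T@(np.array(p,float)-T[:3,3]); r=R.from_matrix(T[:3,:3].T@Rm).as_rotvec(degrees=True)
    print('shift m',np.round(d/1000,4),'rot',np.round(r,2),'rows',max(np.linalg.norm(d)/50,np.linalg.norm(r)/8.59))
E
python3 -c "
from h import *
go([575,-65,250],az(86))"
```

```text
shift m [-0.5613 -0.4345 -0.0274] rot [ 0.  -0.  73.5] rows 14.207455467856438
```

Emit:
move_arm(steps=[{"x":-0.561,"y":-0.434,"z":-0.027,"rz":73.5},{"x":-0.561,"y":-0.434,"z":-0.027,"rz":73.5},{"x":-0.561,"y":-0.434,"z":-0.027,"rz":73.5},{"x":-0.561,"y":-0.434,"z":-0.027,"rz":73.5},{"x":-0.561,"y":-0.434,"z":-0.027,"rz":73.5},{"x":-0.561,"y":-0.434,"z":-0.027,"rz":73.5},{"x":-0.561,"y":-0.434,"z":-0.027,"rz":73.5},{"x":-0.561,"y":-0.434,"z":-0.027,"rz":73.5},{"x":-0.561,"y":-0.434,"z":-0.027,"rz":73.5},{"x":-0.561,"y":-0.434,"z":-0.027,"rz":73.5}])

```text
validation failed for argument at $.st...
```

```bash
python3 -c "
from h import *
go([575,-65,250],az(86))"
```

```text
shift m [-0.5613 -0.4345 -0.0274] rot [ 0.  -0.  73.5] rows 14.207455467856438
```

Emit:
move_arm(steps=[{"x":-0.04,"y":-0.03,"z":-0.002,"rx":0,"ry":0,"rz":5}])

```text
t: 0.9
eef_pos: [226.4, 498.4, 224.1]
ee_rot: [-0.001, 0.219, 0.976, 0.0]
ft_force: [0.5, 0.1, 0.3]
width: 92.0
gripper_force: 0.0
```

Emit:
move_arm(steps=[{"x":-0.28,"y":-0.21,"z":-0.02,"rx":0,"ry":0,"rz":40},{"x":-0.28,"y":-0.21,"z":-0.02,"rx":0,"ry":0,"rz":40},{"x":-0.28,"y":-0.21,"z":-0.02,"rx":0,"ry":0,"rz":40},{"x":-0.28,"y":-0.21,"z":-0.02,"rx":0,"ry":0,"rz":40},{"x":-0.28,"y":-0.21,"z":-0.02,"rx":0,"ry":0,"rz":40},{"x":-0.28,"y":-0.21,"z":-0.02,"rx":0,"ry":0,"rz":40},{"x":-0.28,"y":-0.21,"z":-0.02,"rx":0,"ry":0,"rz":40}])

```text
t: 1.6
eef_pos: [391.0, 185.1, 245.0]
ee_rot: [0.0, 0.541, 0.841, 0.0]
ft_force: [0.9, 0.8, 0.3]
width: 92.0
gripper_force: 0.0
```

```bash
python3 -c "
from h import *
go([575,-65,250],az(86))"
```

```text
shift m [-0.3039  0.0637 -0.0048] rot [ 0.07 -0.   28.51] rows 6.210995816595545
```

Emit:
move_arm(steps=[{"x":-0.304,"y":0.064,"z":-0.005,"rx":0,"ry":0,"rz":28.5},{"x":-0.304,"y":0.064,"z":-0.005,"rx":0,"ry":0,"rz":28.5},{"x":-0.304,"y":0.064,"z":-0.005,"rx":0,"ry":0,"rz":28.5},{"x":-0.304,"y":0.064,"z":-0.005,"rx":0,"ry":0,"rz":28.5},{"x":-0.304,"y":0.064,"z":-0.005,"rx":0,"ry":0,"rz":28.5},{"x":-0.304,"y":0.064,"z":-0.005,"rx":0,"ry":0,"rz":28.5},{"x":-0.304,"y":0.064,"z":-0.005,"rx":0,"ry":0,"rz":28.5},{"x":-0.304,"y":0.064,"z":-0.005,"rx":0,"ry":0,"rz":28.5}])

```text
t: 2.4
eef_pos: [575.0, -64.4, 249.1]
ee_rot: [-0.0, 0.732, 0.681, -0.0]
ft_force: [-0.4, 0.6, -0.5]
width: 92.0
gripper_force: 0.0
```

```bash
python3 - <<'E'
from h import *
T=pose(); im=bot.read_camera('wrist'); cv2.imwrite('pics/w1.png',im); np.save('w1T.npy',T)
K,V=cam('wrist',T); print(T[:3,3])
for t in ['peg_grip','stand']:
    for r in bot.masks_of('wrist',t)[:3]:
        ys,xs=np.nonzero(r['mask']); print(t,r['p'],np.round(r['extent']),xs.mean(),ys.mean())
print('pred peg end',proj(K,V,[594,-45,100]))
E
```

```text
[575.00109783 -64.4263217  249.10743446]
peg_grip 0.97 [275.   0. 311.  43.] 290.9255928045789 19.4766966475879
peg_grip 0.95 [312. 145. 342. 180.] 326.21531100478467 160.75
peg_grip 0.94 [403.  87. 448. 116.] 425.08079142621597 100.21269579554823
stand 0.66 [291.  79. 376. 189.] 331.8308076305937 128.7104653235871
pred peg end [332.67285035 168.6803987 ]
```

View pics/w1.png

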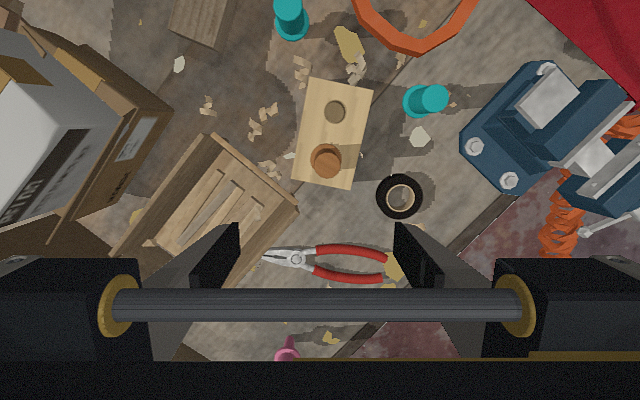

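```bash
python3 - <<'E'
from h import *
from scipy.optimize import least_squares
T=np.load('w1T.npy'); K,V=cam('wrist',T)
a=np.linspace(0,2*np.pi,60); c=np.stack([np.cos(a),np.sin(a)],1)
def ext(p):
    P=[proj(K,V,[p[0]+r*u,p[1]+r*v,z]) for r,z in [(14,100),(19,50),(19,44)] for u,v in c]; P=np.array(P); return np.r_[P.min(0),P.max(0)]
r=least_squares(lambda p:ext(p)-[312,145,342.5,180],[594,-45]); print(r.x,r.fun)
im=cv2.imread('pics/w1.png')
for rr,z in [(14,100),(19,50)]:
    for u,v in c: 
        q=proj(K,V,[r.x[0]+rr*u,r.x[1]+rr*v,z]); im=cv2.circle(im,(int(q[0]*8),int(q[1]*8)),3,(255,0,0),-1,shift=3)
cv2.imwrite('pics/c2.png',cv2.resize(im[60:200,270:390],None,fx=4,fy=4,interpolation=2))
print('row for clearing'); go([r.x[0],r.x[1],64],az(86)); go([r.x[0],r.x[1],150],az(86))
E
```

```text
[590.27542458 -43.16898087] [-0.6270438  -0.48715019  0.6264341   0.45181112]
row for clearing
shift m [0.0195 0.015  0.1856] rot [-0.02 -0.03  0.08] rows 3.745472294844622
shift m [0.0196 0.015  0.0996] rot [-0.02 -0.03  0.08] rows 2.0530334637441334
```

View pics/c2.png

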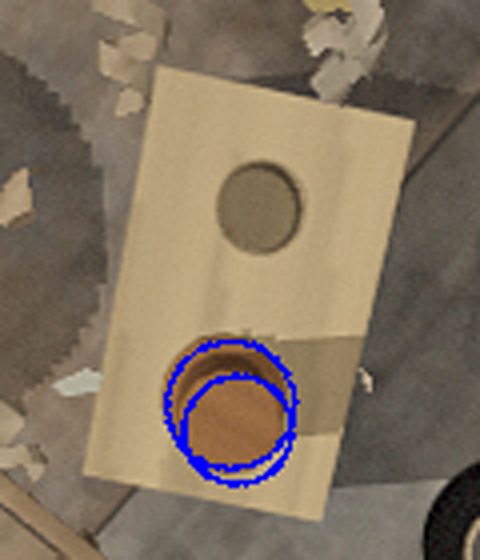

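The overlay sits about 1 px right of and below the true peg, so I correct the peg to (589.3, -41.8).

Emit:
move_arm(steps=[{"x":0.021,"y":0.014,"z":0.08,"rx":0,"ry":0,"rz":0},{"x":0.021,"y":0.014,"z":0.08,"rx":0,"ry":0,"rz":0},{"x":0.021,"y":0.014,"z":0.12,"rx":0,"ry":0,"rz":0},{"x":0.021,"y":0.014,"z":0.15,"rx":0,"ry":0,"rz":0},{"x":0.021,"y":0.014,"z":0.17,"rx":0,"ry":0,"rz":0},{"x":0.021,"y":0.014,"z":0.185,"rx":0,"ry":0,"rz":0},{"x":0.021,"y":0.014,"z":0.185,"rx":0,"ry":0,"rz":0}], fingers=0.3)

```text
t: 3.25
eef_pos: [588.2, -41.7, 62.8]
ee_rot: [-0.002, 0.731, 0.683, -0.001]
ft_force: [-0.2, 0.1, -0.3]
width: 59.6
gripper_force: 0.0
```

Emit:
move_arm(steps=[{"x":0,"y":0,"z":0,"rx":0,"ry":0,"rz":0},{"x":0,"y":0,"z":0,"rx":0,"ry":0,"rz":0},{"x":0,"y":0,"z":0,"rx":0,"ry":0,"rz":0},{"x":0,"y":0,"z":0,"rx":0,"ry":0,"rz":0},{"x":0,"y":0,"z":0,"rx":0,"ry":0,"rz":0},{"x":0,"y":0,"z":0,"rx":0,"ry":0,"rz":0}], fingers=-1, force=30)

```text
t: 3.85
eef_pos: [590.5, -43.4, 65.4]
ee_rot: [0.0, 0.731, 0.682, 0.0]
ft_force: [-1.7, -0.1, 5.7]
width: 27.2
gripper_force: 30.0
```

Emit:
move_arm(steps=[{"x":0,"y":0,"z":-0.03,"rx":0,"ry":0,"rz":0},{"x":0,"y":0,"z":-0.07,"rx":0,"ry":0,"rz":0},{"x":0,"y":0,"z":-0.12,"rx":0,"ry":0,"rz":0},{"x":0,"y":0,"z":-0.17,"rx":0,"ry":0,"rz":0},{"x":0,"y":0,"z":-0.17,"rx":0,"ry":0,"rz":0}])

```text
t: 4.35
eef_pos: [594.4, -44.3, 243.4]
ee_rot: [0.007, 0.731, 0.682, 0.004]
ft_force: [0.4, 0.2, 0.0]
width: 26.8
gripper_force: 30.0
```

```bash
cat >> h.py <<'E'
def lean(a): # tool frame for rail yaw a (deg): tool z = -socket axis, tool x = rail +y
    a=np.radians(a); X=np.array([np.cos(a),np.sin(a),0]); Y=np.array([-np.sin(a),np.cos(a),0]); ax=np.cos(np.pi/6)*np.array([0,0,1])-0.5*X
    return np.stack([Y,np.cross(-ax,Y),-ax],1)
E
python3 - <<'E'
from h import *
s=bot.state(); print(s['eef_pos'],s['width'],s['ft_force'])
M=lean(19); go(np.array([550,411,71])-150*M[:,2]-50*M[:,0],M)
E
```

```text
[594.38132169 -44.30377401 243.40404239] 26.82078691423143 [0.40430535 0.16210107 0.01571749]
shift m [ 0.3759 -0.1261  0.0395] rot [-28.78   6.35 -22.36] rows 7.969125652281738
```

Emit:
move_arm(steps=[{"x":0.376,"y":-0.126,"z":0.04,"rx":-28.8,"ry":6.3,"rz":-22.4},{"x":0.376,"y":-0.126,"z":0.04,"rx":-28.8,"ry":6.3,"rz":-22.4},{"x":0.376,"y":-0.126,"z":0.04,"rx":-28.8,"ry":6.3,"rz":-22.4},{"x":0.376,"y":-0.126,"z":0.04,"rx":-28.8,"ry":6.3,"rz":-22.4},{"x":0.376,"y":-0.126,"z":0.04,"rx":-28.8,"ry":6.3,"rz":-22.4},{"x":0.376,"y":-0.126,"z":0.04,"rx":-28.8,"ry":6.3,"rz":-22.4},{"x":0.376,"y":-0.126,"z":0.04,"rx":-28.8,"ry":6.3,"rz":-22.4},{"x":0.376,"y":-0.126,"z":0.04,"rx":-28.8,"ry":6.3,"rz":-22.4},{"x":0.376,"y":-0.126,"z":0.04,"rx":-28.8,"ry":6.3,"rz":-22.4},{"x":0.376,"y":-0.126,"z":0.04,"rx":-28.8,"ry":6.3,"rz":-22.4}])

```text
t: 5.35
eef_pos: [489.2, 341.5, 193.0]
ee_rot: [0.143, 0.561, 0.788, 0.207]
ft_force: [-0.2, -0.2, -0.8]
width: 27.4
gripper_force: 30.0
```

```bash
python3 - <<'E'
from h import *
T=pose(); im=bot.read_camera('wrist'); cv2.imwrite('pics/w2.png',im); np.save('w2T.npy',T)
print(T.round(3)); K,V=cam('wrist',T)
for t in ['rail','socket_mouth','peg_grip']:
    for r in bot.find_in('wrist',t)[:3]: print(t,r['p'],np.round(r['extent']))
print('pred mouth',proj(K,V,[550,411,71]), 'tip',proj(K,V,T[:3,3]+59*T[:3,2]))
E
```

```text
[[-3.29000e-01  8.26000e-01  4.58000e-01  4.89236e+02]
 [ 9.44000e-01  2.84000e-01  1.66000e-01  3.41539e+02]
 [ 7.00000e-03  4.87000e-01 -8.73000e-01  1.92989e+02]
 [ 0.00000e+00  0.00000e+00  0.00000e+00  1.00000e+00]]
rail 0.6 [286.  78. 347. 282.]
socket_mouth 0.92 [298. 120. 347. 163.]
peg_grip 0.8 [291. 199. 346. 288.]
peg_grip 0.63 [122. 164. 213. 256.]
pred mouth [324.89390597 145.29417654] tip [313.97263753 213.50708502]
```

View pics/w2.png

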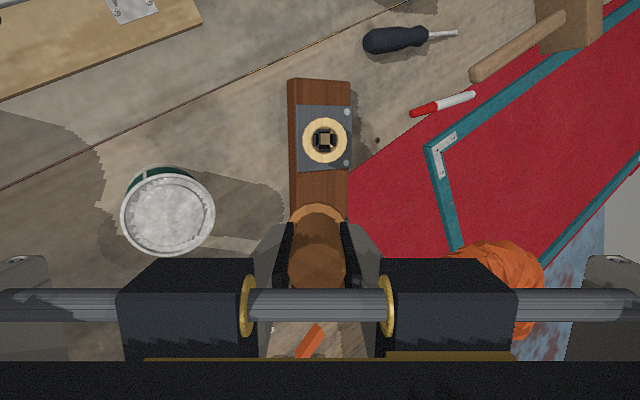

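```bash
python3 - <<'E'
from h import *
T=np.load('w2T.npy'); K,V=cam('wrist',T); im=cv2.imread('pics/w2.png').astype(int)
sub=im[110:170,290:355]; b,g,r=sub[...,0],sub[...,1],sub[...,2]
m=((r>170)&(g>135)&(r-b>35)).astype(np.uint8)
n,l,st,_=cv2.connectedComponentsWithStats(m); k=1+np.argmax(st[1:,4]); print(st[k])
c=max(cv2.findContours((l==k).astype(np.uint8),0,1)[0],key=len); e=cv2.fitEllipse(c); print(e)
uv=np.array(e[0])+[290,110]; P=ray(K,V,uv,71); print('mouth',uv,P, 'dist',np.linalg.norm(V[:3,:3]@P+V[:3,3]))
for a,bb in [((288,80),(290.5,200)),((350,82),(347.5,200))]:
    A,B=ray(K,V,a,24),ray(K,V,bb,24); d=A-B; print('yaw',np.degrees(np.arctan2(-d[0],d[1])),A,B)
np.save('mouth.npy',P)
E
```

```text
[ 13   8  44  45 981]
((34.2973747253418, 29.72958755493164), (43.45453643798828, 44.26393508911133), 2.231308698654175)
mouth [324.29737473 139.72958755] [547.49816414 415.99141247  71.        ] dist 309.48120590192264
yaw 19.03205092039849 [511.53221604 467.57007979  24.        ] [554.25636899 343.71524408  24.        ]
yaw 19.274371254687974 [586.15299223 496.26396496  24.        ] [633.62880632 360.4996724   24.        ]
```

```bash
python3 - <<'E'
from h import *
T=np.load('w2T.npy'); K,V=cam('wrist',T); im=cv2.imread('pics/w2.png'); P=np.load('mouth.npy')
M=lean(19.15); s=4; y0,y1,x0,x1=112,262,255,385
big=cv2.resize(im[y0:y1,x0:x1],None,fx=s,fy=s,interpolation=2)
a=np.linspace(0,2*np.pi,80)
def circ(c,Rm,r,col):
    q=np.array([proj(K,V,c+r*(np.cos(t)*Rm[:,0]+np.sin(t)*Rm[:,1])) for t in a]); q=((q+.5-[x0,y0])*s).astype(int); cv2.polylines(big,[q],True,col,1)
circ(P,M,23,(255,0,0)); circ(P,M,13.5,(255,0,0))
o=T[:3,3]; z=T[:3,2]; circ(o+15*z,T[:3,:3],19,(0,255,0)); circ(o-35*z,T[:3,:3],14,(0,255,0))
cv2.imwrite('pics/c3.png',big)
E
```

```text
(no output)
```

View pics/c3.png

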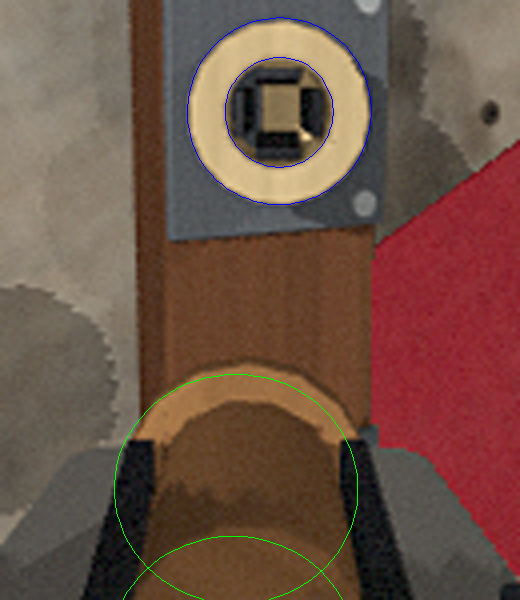

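```bash
python3 - <<'E'
from h import *
T=np.load('w2T.npy'); K,V=cam('wrist',T); P=ray(K,V,[324.3-2.6,139.7+2.6],71); print(P); np.save('mouth2.npy',P)
M=lean(19.15); s=bot.state(); print(s['eef_pos'],s['t'])
go(P-(21+55)*M[:,2],M)
E
```

```text
[545.4640832  412.70168551  71.        ]
[491.3112657  339.18623973 194.39480109] 5.55
shift m [0.0514 0.004  0.0687] rot [-0.73 -0.24 -0.45] rows 1.7176083495684713
```

Emit:
move_arm(steps=[{"x":0.051,"y":0.004,"z":0.03,"rx":-0.7,"ry":-0.2,"rz":-0.4},{"x":0.051,"y":0.004,"z":0.05,"rx":-0.7,"ry":-0.2,"rz":-0.4},{"x":0.051,"y":0.004,"z":0.069,"rx":-0.7,"ry":-0.2,"rz":-0.4},{"x":0.051,"y":0.004,"z":0.069,"rx":-0.7,"ry":-0.2,"rz":-0.4},{"x":0.051,"y":0.004,"z":0.069,"rx":-0.7,"ry":-0.2,"rz":-0.4},{"x":0.051,"y":0.004,"z":0.069,"rx":-0.7,"ry":-0.2,"rz":-0.4}])

```text
t: 6.15
eef_pos: [510.0, 400.9, 138.3]
ee_rot: [0.15, 0.56, 0.787, 0.212]
ft_force: [0.3, 1.1, -0.8]
width: 27.0
gripper_force: 30.0
```

```bash
python3 - <<'E'
from h import *
P=np.load('mouth2.npy'); M=lean(19.15); print(pose()[:3,3]); go(P-(21+55)*M[:,2],M); go(P-(21+13)*M[:,2],M)
T=pose(); im=bot.read_camera('wrist'); cv2.imwrite('pics/w3.png',im[60:260,200:440]); K,V=cam('wrist',T)
b=cv2.resize(im[100:240,250:390],None,fx=4,fy=4,interpolation=2); cv2.imwrite('pics/c4.png',b); print(proj(K,V,P))
E
```

```text
[509.96627953 400.91764588 138.3026763 ]
shift m [-0.0005 -0.0013  0.001 ] rot [ 0.11 -0.09 -0.01] rows 0.03363642002527863
shift m [-0.0006 -0.0013  0.043 ] rot [ 0.11 -0.09 -0.01] rows 0.8601398332830554
[312.36969112 207.75179696]
```

View pics/c4.png

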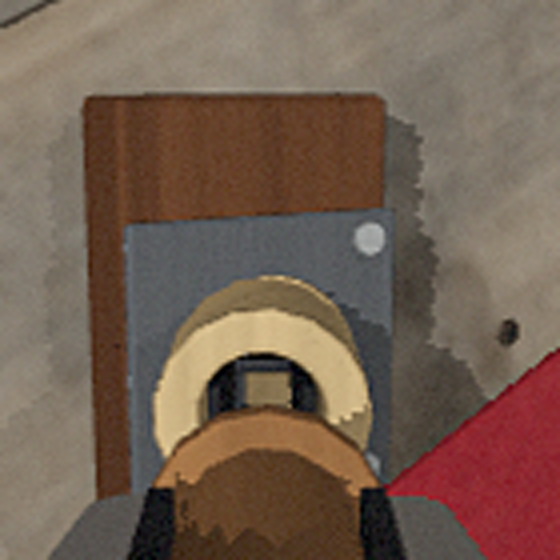

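Collar centre is at crop column 272 and the socket ring at 263, so I need about 1.5 mm of tool -y, which agrees with the computed correction. Now advancing into the socket.

Emit:
move_arm(steps=[{"x":-0.0005,"y":-0.0015,"z":0.005,"rx":0,"ry":0,"rz":0},{"x":-0.0005,"y":-0.0015,"z":0.012,"rx":0,"ry":0,"rz":0},{"x":-0.0005,"y":-0.0015,"z":0.018,"rx":0,"ry":0,"rz":0},{"x":-0.0005,"y":-0.0015,"z":0.024,"rx":0,"ry":0,"rz":0},{"x":-0.0005,"y":-0.0015,"z":0.03,"rx":0,"ry":0,"rz":0},{"x":-0.0005,"y":-0.0015,"z":0.034,"rx":0,"ry":0,"rz":0},{"x":-0.0005,"y":-0.0015,"z":0.034,"rx":0,"ry":0,"rz":0}])

```text
t: 6.9
eef_pos: [524.6, 406.3, 106.3]
ee_rot: [0.149, 0.559, 0.788, 0.212]
ft_force: [1.1, 1.0, -0.6]
width: 27.4
gripper_force: 30.0
```

Emit:
move_arm(steps=[{"x":0,"y":0,"z":0.004,"rx":0,"ry":0,"rz":0},{"x":0,"y":0,"z":0.008,"rx":0,"ry":0,"rz":0},{"x":0,"y":0,"z":0.008,"rx":0,"ry":0,"rz":0}])

```text
t: 7.2
eef_pos: [528.5, 407.7, 99.8]
ee_rot: [0.15, 0.559, 0.787, 0.212]
ft_force: [3.2, 1.4, -0.7]
width: 27.3
gripper_force: 30.0
```

```bash
cat >> h.py <<'E'
def rep(P,M,d=0):
    T=pose(); s=bot.state(); print('t',s['t'],'along',-(T[:3,3]-P)@M[:,2]-d,'lat',(M[:,:2].T@(T[:3,3]-P)).round(2),'F tool',(T[:3,:3].T@s['ft_force']).round(2),'w',round(s['width'],1))
E
python3 -c "
from h import *
rep(np.load('mouth2.npy'),lean(19.15),21)"
```

```text
t 7.2 along 12.804784119074483 lat [ 0.84 -0.88] F tool [0.28 2.65 2.32] w 27.3
```

Emit:
move_arm(steps=[{"x":0,"y":0.0008,"z":0.001,"rx":0,"ry":0,"rz":0},{"x":0,"y":0.0008,"z":0.003,"rx":0,"ry":0,"rz":0},{"x":0,"y":0.0008,"z":0.003,"rx":0,"ry":0,"rz":0}])

```text
t: 7.5
eef_pos: [530.2, 408.3, 97.5]
ee_rot: [0.149, 0.559, 0.788, 0.211]
ft_force: [1.8, -0.3, -0.1]
width: 26.9
gripper_force: 30.0
```

```bash
python3 -c "
from h import *
rep(np.load('mouth2.npy'),lean(19.15),21)"
```

```text
t 7.5 along 9.916526336373508 lat [ 0.81 -0.48] F tool [-0.86  1.33  0.88] w 26.9
```

Emit:
move_arm(steps=[{"x":0,"y":0.0004,"z":0.001,"rx":0,"ry":0,"rz":0},{"x":0,"y":0.0004,"z":0.002,"rx":0,"ry":0,"rz":0},{"x":0,"y":0.0004,"z":0.002,"rx":0,"ry":0,"rz":0},{"x":0,"y":0.0004,"z":0.002,"rx":0,"ry":0,"rz":0}])

```text
t: 7.9
eef_pos: [531.3, 408.7, 96.0]
ee_rot: [0.149, 0.559, 0.788, 0.211]
ft_force: [2.4, -0.8, 0.7]
width: 27.2
gripper_force: 30.0
```

```bash
python3 -c "
from h import *
rep(np.load('mouth2.npy'),lean(19.15),21)"
```

```text
t 7.9 along 7.952052622078487 lat [ 0.82 -0.23] F tool [-1.51  2.12  0.43] w 27.2
```

Emit:
move_arm(steps=[{"x":0,"y":0,"z":0.001,"rx":0,"ry":0,"rz":0},{"x":0,"y":0,"z":0.002,"rx":0,"ry":0,"rz":0},{"x":0,"y":0,"z":0.002,"rx":0,"ry":0,"rz":0},{"x":0,"y":0,"z":0.002,"rx":0,"ry":0,"rz":0}])

```text
t: 8.3
eef_pos: [532.3, 409.0, 94.2]
ee_rot: [0.149, 0.559, 0.788, 0.211]
ft_force: [2.1, -1.3, 1.3]
width: 27.4
gripper_force: 30.0
```

```bash
python3 -c "
from h import *
rep(np.load('mouth2.npy'),lean(19.15),21)"
```

```text
t 8.3 along 5.93730020614262 lat [ 0.85 -0.21] F tool [-1.9   1.99 -0.41] w 27.4
```

Emit:
move_arm(steps=[{"x":-0.0005,"y":0.0004,"z":0.001,"rx":0,"ry":0,"rz":0},{"x":-0.0005,"y":0.0004,"z":0.002,"rx":0,"ry":0,"rz":0},{"x":-0.0005,"y":0.0004,"z":0.002,"rx":0,"ry":0,"rz":0},{"x":-0.0005,"y":0.0004,"z":0.002,"rx":0,"ry":0,"rz":0}])

```text
t: 8.7
eef_pos: [533.5, 409.1, 92.5]
ee_rot: [0.149, 0.559, 0.788, 0.211]
ft_force: [1.7, -0.9, 1.8]
width: 27.4
gripper_force: 30.0
```

```bash
python3 -c "
from h import *
rep(np.load('mouth2.npy'),lean(19.15),21)"
```

```text
t 8.7 along 3.875417847634086 lat [ 0.49 -0.01] F tool [-1.43  2.05 -0.93] w 27.4
```

Emit:
move_arm(steps=[{"x":0,"y":0,"z":0,"rx":0,"ry":0,"rz":0},{"x":0,"y":0,"z":0,"rx":0,"ry":0,"rz":0},{"x":0,"y":0,"z":0,"rx":0,"ry":0,"rz":0}], fingers=0.1)

```text
t: 9.0
eef_pos: [532.7, 408.7, 91.6]
ee_rot: [0.149, 0.559, 0.788, 0.21]
ft_force: [-0.2, -0.3, 0.5]
width: 49.1
gripper_force: 0.0
```

Emit:
move_arm(steps=[{"x":0,"y":0,"z":-0.03,"rx":0,"ry":0,"rz":0},{"x":0,"y":0,"z":-0.08,"rx":0,"ry":0,"rz":0},{"x":-0.03,"y":0,"z":-0.12,"rx":0,"ry":0,"rz":0},{"x":-0.05,"y":0,"z":-0.12,"rx":0,"ry":0,"rz":0},{"x":-0.05,"y":0,"z":-0.12,"rx":0,"ry":0,"rz":0},{"x":-0.05,"y":0,"z":-0.12,"rx":0,"ry":0,"rz":0}])

```text
t: 9.6
eef_pos: [493.0, 341.6, 195.6]
ee_rot: [0.149, 0.56, 0.787, 0.211]
ft_force: [0.6, -0.8, -1.1]
width: 50.5
gripper_force: 0.0
```

```bash
python3 - <<'E'
from h import *
P=np.load('mouth2.npy'); M=lean(19.15); rep(P,M,21)
T=pose(); im=bot.read_camera('wrist'); K,V=cam('wrist',T); np.save('w5T.npy',T); cv2.imwrite('pics/w5full.png',im)
for r in bot.masks_of('wrist','peg_grip')[:3]: print(r['p'],r['extent'])
u,v=proj(K,V,P-50*M[:,2]).astype(int); print(u,v, proj(K,V,P))
x0=max(0,min(640-200,u-100)); y0=max(0,v-80)
cv2.imwrite('pics/w5.png',cv2.resize(im[y0:y0+150,x0:x0+200],None,fx=4,fy=4,interpolation=2)); print(x0,y0)
E
```

```text
t 9.6 along 123.37716374515122 lat [-49.98  -0.79] F tool [-0.92 -0.32  1.12] w 50.5
0.72 [297.3, 117.6, 335.9, 160.4]
315 144 [315.48181108 140.35389215]
215 64
```

View pics/w5.png

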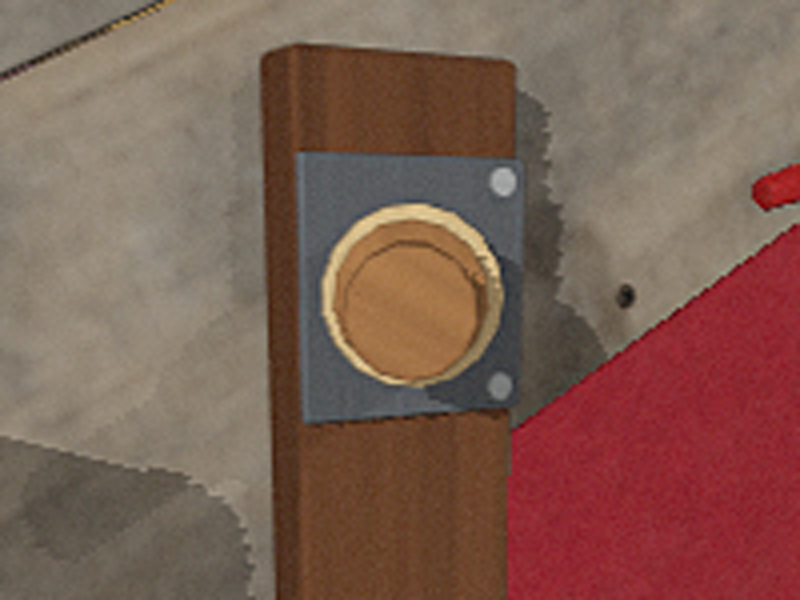

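The peg stands straight in the socket by itself: its end face is at crop (412,312), concentric with the ring. Next, the offcut.

```bash
python3 -c "
from h import *
go([461,150,240],az(71))"
```

```text
shift m [-0.1708 -0.0586 -0.0857] rot [ 28.7  -10.03  37.38] rows 5.609094446386449
```

Emit:
move_arm(steps=[{"x":-0.171,"y":-0.059,"z":-0.086,"rx":28.7,"ry":-10,"rz":37.4},{"x":-0.171,"y":-0.059,"z":-0.086,"rx":28.7,"ry":-10,"rz":37.4},{"x":-0.171,"y":-0.059,"z":-0.086,"rx":28.7,"ry":-10,"rz":37.4},{"x":-0.171,"y":-0.059,"z":-0.086,"rx":28.7,"ry":-10,"rz":37.4},{"x":-0.171,"y":-0.059,"z":-0.086,"rx":28.7,"ry":-10,"rz":37.4},{"x":-0.171,"y":-0.059,"z":-0.086,"rx":28.7,"ry":-10,"rz":37.4},{"x":-0.171,"y":-0.059,"z":-0.086,"rx":28.7,"ry":-10,"rz":37.4},{"x":-0.171,"y":-0.059,"z":-0.086,"rx":28.7,"ry":-10,"rz":37.4},{"x":-0.171,"y":-0.059,"z":-0.086,"rx":28.7,"ry":-10,"rz":37.4}], fingers=1)

```text
t: 10.6
eef_pos: [460.4, 150.0, 240.6]
ee_rot: [0.0, 0.814, 0.582, 0.001]
ft_force: [-0.6, 1.4, 0.4]
width: 92.0
gripper_force: 0.0
```

```bash
python3 - <<'E'
from h import *
T=pose(); im=bot.read_camera('wrist'); K,V=cam('wrist',T); cv2.imwrite('pics/w6.png',im); np.save('w6T.npy',T); print(T[:3,3])
for r in bot.masks_of('wrist','block_center')[:2]:
    m=r['mask'].astype(np.uint8); c=max(cv2.findContours(m,0,1)[0],key=len)
    q=cv2.boxPoints(cv2.minAreaRect(c))+[-2.6,2.6]
    W=np.array([ray(K,V,u,28) for u in q]); print(r['p'],r['extent'],'\n',q.round(),W.round(1).tolist(),W.mean(0))
    e=[W[1]-W[0],W[2]-W[1]]; print([(np.linalg.norm(v),np.degrees(np.arctan2(v[1],v[0]))) for v in e])
cv2.imwrite('pics/w6c.png',im)
E
```

```text
[460.40642172 149.9843896  240.60234326]
0.94 [294.1, 131.6, 347.0, 218.9] 
 [[289. 214.]
 [299. 134.]
 [344. 140.]
 [334. 220.]] [[411.4, 115.6, 28.0], [458.1, 207.5, 28.0], [508.8, 182.9, 28.0], [465.3, 88.9, 28.0]] [460.87923587 148.69921102  28.        ]
[(np.float64(103.0544018727026), np.float64(63.092095031615955)), (np.float64(56.33699227139578), np.float64(-25.86051597736172))]
```

View pics/w6.png

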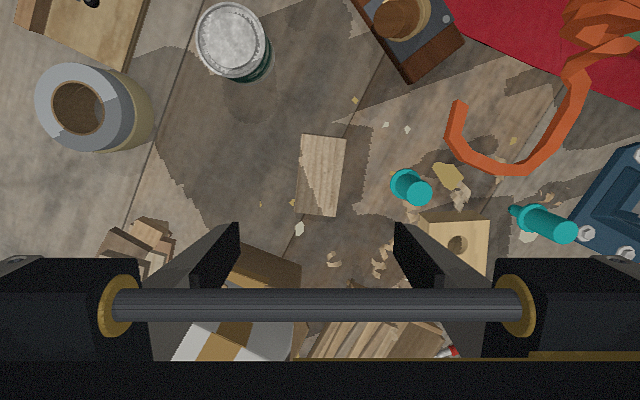

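The last view shows the offcut alone at (321,175). The wrist measurement gives 103 x 56 mm, centred at (461,149), long axis at 64 deg, which matches 100 x 55. The turquoise peg at (410,187) stands about 10 cm to the side, so I grip fairly high with a reduced opening.

```bash
python3 - <<'E'
from h import *
T=np.load('w6T.npy');K,V=cam('wrist',T)
M=az(64)
for uv,z in [((399,185),3),((418,192),94),((418,192),56)]:
    print(z, M.T@(ray(K,V,uv,z)-[461,148.7,0]))
go([461,148.7,20],M)
E
```

```text
3 [  0.28981625 112.2554933   -3.        ]
94 [ 11.00477094 105.77297666 -94.        ]
56 [  3.87947114 119.94212428 -56.        ]
shift m [-0.0013  0.0005  0.221 ] rot [ 0.1  -0.12  7.07] rows 4.42086949508128
```

Emit:
move_arm(steps=[{"x":-0.001,"y":0,"z":0.05,"rx":0,"ry":0,"rz":7},{"x":-0.001,"y":0,"z":0.1,"rx":0,"ry":0,"rz":7},{"x":-0.001,"y":0,"z":0.15,"rx":0,"ry":0,"rz":7},{"x":-0.001,"y":0,"z":0.18,"rx":0,"ry":0,"rz":7},{"x":-0.001,"y":0,"z":0.2,"rx":0,"ry":0,"rz":7},{"x":-0.001,"y":0,"z":0.215,"rx":0,"ry":0,"rz":7},{"x":-0.001,"y":0,"z":0.22,"rx":0,"ry":0,"rz":7},{"x":-0.001,"y":0,"z":0.22,"rx":0,"ry":0,"rz":7}], fingers=0.63)

```text
t: 11.5
eef_pos: [460.7, 148.9, 21.0]
ee_rot: [-0.0, 0.848, 0.53, 0.001]
ft_force: [0.1, 0.4, -0.0]
width: 75.0
gripper_force: 0.0
```

Emit:
move_arm(steps=[{"x":0,"y":0,"z":0,"rx":0,"ry":0,"rz":0},{"x":0,"y":0,"z":0,"rx":0,"ry":0,"rz":0},{"x":0,"y":0,"z":0,"rx":0,"ry":0,"rz":0},{"x":0,"y":0,"z":0,"rx":0,"ry":0,"rz":0},{"x":0,"y":0,"z":0,"rx":0,"ry":0,"rz":0}], fingers=-1, force=45)

```text
t: 12.0
eef_pos: [462.2, 148.7, 22.3]
ee_rot: [0.001, 0.848, 0.53, 0.002]
ft_force: [-0.6, 0.4, 6.3]
width: 54.5
gripper_force: 45.0
```

```bash
python3 - <<'E'
from h import *
s=bot.state(); print(s['eef_pos'],s['width'],s['gripper_force'],s['ft_force']); np.save('blockT.npy',pose())
E
```

```text
[462.19557619 148.74236105  22.29682933] 54.52651099130713 45.00288426876068 [-0.58536088  0.44822421  6.30877799]
```

Emit:
move_arm(steps=[{"x":0,"y":0,"z":-0.03,"rx":0,"ry":0,"rz":0},{"x":0,"y":0,"z":-0.07,"rx":0,"ry":0,"rz":0},{"x":0,"y":0,"z":-0.12,"rx":0,"ry":0,"rz":0},{"x":0,"y":0,"z":-0.17,"rx":0,"ry":0,"rz":0},{"x":0,"y":0,"z":-0.19,"rx":0,"ry":0,"rz":0},{"x":0,"y":0,"z":-0.19,"rx":0,"ry":0,"rz":0}])

```text
t: 12.6
eef_pos: [463.0, 148.6, 215.0]
ee_rot: [0.002, 0.848, 0.53, 0.005]
ft_force: [-0.3, -0.7, -0.6]
width: 54.8
gripper_force: 45.0
```

```bash
python3 - <<'E'
from h import *
P=np.load('mouth2.npy'); M=lean(19.15); s=bot.state(); print(s['eef_pos'],s['width'])
go(P-M[:,2]*140+.5*M[:,0],M)
E
```

```text
[463.03011324 148.63057813 214.97045691] 54.77345662045597
shift m [ 0.224  -0.0917  0.0233] rot [-27.85  11.68 -44.13] rows 6.225236821180098
```

Emit:
move_arm(steps=[{"x":0.224,"y":-0.092,"z":0.023,"rx":-27.8,"ry":11.7,"rz":-44.1},{"x":0.224,"y":-0.092,"z":0.023,"rx":-27.8,"ry":11.7,"rz":-44.1},{"x":0.224,"y":-0.092,"z":0.023,"rx":-27.8,"ry":11.7,"rz":-44.1},{"x":0.224,"y":-0.092,"z":0.023,"rx":-27.8,"ry":11.7,"rz":-44.1},{"x":0.224,"y":-0.092,"z":0.023,"rx":-27.8,"ry":11.7,"rz":-44.1},{"x":0.224,"y":-0.092,"z":0.023,"rx":-27.8,"ry":11.7,"rz":-44.1},{"x":0.224,"y":-0.092,"z":0.023,"rx":-27.8,"ry":11.7,"rz":-44.1},{"x":0.224,"y":-0.092,"z":0.023,"rx":-27.8,"ry":11.7,"rz":-44.1},{"x":0.224,"y":-0.092,"z":0.023,"rx":-27.8,"ry":11.7,"rz":-44.1}])

```text
t: 13.5
eef_pos: [475.7, 389.5, 186.7]
ee_rot: [0.146, 0.562, 0.788, 0.207]
ft_force: [0.9, 0.3, -1.0]
width: 54.8
gripper_force: 45.0
```

```bash
python3 - <<'E'
from h import *
P=np.load('mouth2.npy'); M=lean(19.15); rep(P,M,21)
go(P-M[:,2]*(21+56+12)+.5*M[:,0],M)
E
```

```text
t 13.5 along 115.92112066736314 lat [ 0.95 -5.82] F tool [-0.    0.35  1.33] w 54.8
shift m [-0.0005  0.0064  0.0479] rot [-0.64 -0.08 -0.15] rows 0.9655034472900771
```

Emit:
move_arm(steps=[{"x":-0.0005,"y":0.006,"z":0.015,"rx":-0.6,"ry":0,"rz":-0.1},{"x":-0.0005,"y":0.006,"z":0.03,"rx":-0.6,"ry":0,"rz":-0.1},{"x":-0.0005,"y":0.006,"z":0.042,"rx":-0.6,"ry":0,"rz":-0.1},{"x":-0.0005,"y":0.006,"z":0.047,"rx":-0.6,"ry":0,"rz":-0.1},{"x":-0.0005,"y":0.006,"z":0.047,"rx":-0.6,"ry":0,"rz":-0.1},{"x":-0.0005,"y":0.006,"z":0.047,"rx":-0.6,"ry":0,"rz":-0.1}])

```text
t: 14.1
eef_pos: [503.6, 399.1, 151.0]
ee_rot: [0.15, 0.56, 0.787, 0.213]
ft_force: [0.3, 0.5, -0.4]
width: 55.0
gripper_force: 45.0
```

```bash
python3 - <<'E'
from h import *
P=np.load('mouth2.npy'); M=lean(19.15); rep(P,M,77); go(P-M[:,2]*(21+56+6)+.5*M[:,0],M)
E
```

```text
t 14.1 along 14.302627717302443 lat [0.9  1.91] F tool [0.37 0.2  0.53] w 55.0
shift m [-0.0004 -0.0019  0.0083] rot [ 0.16 -0.13 -0.02] rows 0.17058985103028537
```

Emit:
move_arm(steps=[{"x":0,"y":-0.002,"z":0.002,"rx":0,"ry":0,"rz":0},{"x":0,"y":-0.002,"z":0.005,"rx":0,"ry":0,"rz":0},{"x":0,"y":-0.002,"z":0.008,"rx":0,"ry":0,"rz":0},{"x":0,"y":-0.002,"z":0.01,"rx":0,"ry":0,"rz":0},{"x":0,"y":-0.002,"z":0.01,"rx":0,"ry":0,"rz":0}])

```text
t: 14.6
eef_pos: [506.7, 400.2, 141.0]
ee_rot: [0.15, 0.559, 0.787, 0.213]
ft_force: [-0.5, -0.4, -1.5]
width: 54.9
gripper_force: 45.0
```

```bash
python3 - <<'E'
from h import *
P=np.load('mouth2.npy'); M=lean(19.15); rep(P,M,77)
E
```

```text
t 14.6 along 3.9913762094434304 lat [ 0.91 -0.25] F tool [-0.26 -1.27  0.97] w 54.9
```

Emit:
move_arm(steps=[{"x":0,"y":0,"z":0.001,"rx":0,"ry":0,"rz":0},{"x":0,"y":0,"z":0.002,"rx":0,"ry":0,"rz":0},{"x":0,"y":0,"z":0.003,"rx":0,"ry":0,"rz":0},{"x":0,"y":0,"z":0.003,"rx":0,"ry":0,"rz":0}])

```text
t: 15.0
eef_pos: [508.2, 400.8, 138.8]
ee_rot: [0.15, 0.559, 0.787, 0.213]
ft_force: [-2.8, -0.4, 3.1]
width: 54.7
gripper_force: 45.0
```

```bash
python3 - <<'E'
from h import *
P=np.load('mouth2.npy'); M=lean(19.15); rep(P,M,77)
E
```

```text
t 15.0 along 1.294241328228125 lat [1.01 0.04] F tool [ 0.56 -0.86 -4.06] w 54.7
```

Emit:
move_arm(steps=[{"x":0,"y":0,"z":0.001,"rx":0,"ry":0,"rz":0},{"x":0,"y":0,"z":0.002,"rx":0,"ry":0,"rz":0},{"x":0,"y":0,"z":0.002,"rx":0,"ry":0,"rz":0},{"x":0,"y":0,"z":0.002,"rx":0,"ry":0,"rz":0}])

```text
t: 15.4
eef_pos: [509.1, 401.1, 137.0]
ee_rot: [0.15, 0.559, 0.787, 0.213]
ft_force: [-1.8, -0.5, 4.2]
width: 54.9
gripper_force: 45.0
```

```bash
python3 - <<'E'
from h import *
P=np.load('mouth2.npy'); M=lean(19.15); rep(P,M,77)
E
```

```text
t 15.4 along -0.7932630757215833 lat [ 0.99 -0.04] F tool [ 0.1   0.46 -4.54] w 54.9
```

Emit:
move_arm(steps=[{"x":0,"y":0,"z":0.001,"rx":0,"ry":0,"rz":0},{"x":0,"y":0,"z":0.002,"rx":0,"ry":0,"rz":0},{"x":0,"y":0,"z":0.002,"rx":0,"ry":0,"rz":0},{"x":0,"y":0,"z":0.002,"rx":0,"ry":0,"rz":0}])

```text
t: 15.8
eef_pos: [510.1, 401.4, 135.3]
ee_rot: [0.15, 0.559, 0.787, 0.213]
ft_force: [-3.3, -1.4, 5.5]
width: 54.8
gripper_force: 45.0
```

```bash
python3 - <<'E'
from h import *
P=np.load('mouth2.npy'); M=lean(19.15); rep(P,M,77)
E
```

```text
t 15.8 along -2.747380250171858 lat [0.97 0.  ] F tool [-0.27 -0.36 -6.52] w 54.8
```

Emit:
move_arm(steps=[{"x":0,"y":0,"z":0.001,"rx":0,"ry":0,"rz":0},{"x":0,"y":0,"z":0.002,"rx":0,"ry":0,"rz":0},{"x":0,"y":0,"z":0.002,"rx":0,"ry":0,"rz":0},{"x":0,"y":0,"z":0.002,"rx":0,"ry":0,"rz":0}])

```text
t: 16.2
eef_pos: [510.6, 401.7, 134.8]
ee_rot: [0.15, 0.559, 0.787, 0.212]
ft_force: [-13.7, -7.6, 17.1]
width: 54.5
gripper_force: 45.0
```

```bash
python3 - <<'E'
from h import *
P=np.load('mouth2.npy'); M=lean(19.15); rep(P,M,77)
E
```

```text
t 16.2 along -3.4507808070490853 lat [1.07 0.27] F tool [ -2.64  -4.78 -22.51] w 54.5
```

Emit:
move_arm(steps=[{"x":0,"y":0,"z":0.0008,"rx":0,"ry":0,"rz":0},{"x":0,"y":0,"z":0.0008,"rx":0,"ry":0,"rz":0},{"x":0,"y":0,"z":0.0008,"rx":0,"ry":0,"rz":0}])

```text
t: 16.5
eef_pos: [510.7, 401.8, 134.8]
ee_rot: [0.15, 0.559, 0.787, 0.212]
ft_force: [-21.1, -10.2, 24.6]
width: 54.5
gripper_force: 45.0
```

```bash
python3 - <<'E'
from h import *
P=np.load('mouth2.npy'); M=lean(19.15); rep(P,M,77)
E
```

```text
t 16.5 along -3.5130598969939655 lat [1.15 0.34] F tool [ -2.62  -7.79 -33.01] w 54.5
```

The peg is home: push rose from 6.5 N to 33 N with no further travel. Backing off and returning the offcut.

Emit:
move_arm(steps=[{"x":0,"y":0,"z":-0.01,"rx":0,"ry":0,"rz":0},{"x":0,"y":0,"z":-0.04,"rx":0,"ry":0,"rz":0},{"x":0,"y":0,"z":-0.08,"rx":0,"ry":0,"rz":0},{"x":0,"y":0,"z":-0.08,"rx":0,"ry":0,"rz":0},{"x":0,"y":0,"z":-0.08,"rx":0,"ry":0,"rz":0}])

```text
t: 17.0
eef_pos: [473.2, 388.4, 201.7]
ee_rot: [0.15, 0.559, 0.787, 0.213]
ft_force: [0.4, 0.1, -0.3]
width: 54.1
gripper_force: 45.0
```

```bash
python3 - <<'E'
from h import *
T=np.load('blockT.npy'); M=az(64); P=T[:3,3]+[0,0,0]; P[2]=190; go(P,M); print(bot.state()['width'])
E
```

```text
shift m [-0.2227 -0.0828 -0.0351] rot [ 28.53 -12.    44.11] rows 6.272715357548537
54.096151150141495
```

Emit:
move_arm(steps=[{"x":-0.223,"y":-0.083,"z":-0.035,"rx":28.5,"ry":-12,"rz":44.1},{"x":-0.223,"y":-0.083,"z":-0.035,"rx":28.5,"ry":-12,"rz":44.1},{"x":-0.223,"y":-0.083,"z":-0.035,"rx":28.5,"ry":-12,"rz":44.1},{"x":-0.223,"y":-0.083,"z":-0.035,"rx":28.5,"ry":-12,"rz":44.1},{"x":-0.223,"y":-0.083,"z":-0.035,"rx":28.5,"ry":-12,"rz":44.1},{"x":-0.223,"y":-0.083,"z":-0.035,"rx":28.5,"ry":-12,"rz":44.1},{"x":-0.223,"y":-0.083,"z":-0.035,"rx":28.5,"ry":-12,"rz":44.1},{"x":-0.223,"y":-0.083,"z":-0.035,"rx":28.5,"ry":-12,"rz":44.1},{"x":-0.223,"y":-0.083,"z":-0.035,"rx":28.5,"ry":-12,"rz":44.1},{"x":-0.223,"y":-0.083,"z":-0.035,"rx":28.5,"ry":-12,"rz":44.1}])

```text
t: 18.0
eef_pos: [461.6, 148.7, 188.9]
ee_rot: [-0.0, 0.848, 0.53, -0.001]
ft_force: [-0.4, 0.1, -2.0]
width: 54.4
gripper_force: 45.0
```

```bash
python3 - <<'E'
from h import *
T=np.load('blockT.npy'); M=az(64); P=T[:3,3]+[0,0,0]; P[2]=27; go(P,M); print(bot.state()['eef_pos'])
E
```

```text
shift m [0.0005 0.0007 0.1619] rot [-0.05  0.05  0.07] rows 3.237639954078596
[461.55358748 148.6882494  188.88071566]
```

Emit:
move_arm(steps=[{"x":0,"y":0,"z":0.05,"rx":0,"ry":0,"rz":0},{"x":0,"y":0,"z":0.1,"rx":0,"ry":0,"rz":0},{"x":0,"y":0,"z":0.14,"rx":0,"ry":0,"rz":0},{"x":0,"y":0,"z":0.155,"rx":0,"ry":0,"rz":0},{"x":0,"y":0,"z":0.161,"rx":0,"ry":0,"rz":0},{"x":0,"y":0,"z":0.161,"rx":0,"ry":0,"rz":0},{"x":0,"y":0,"z":0.161,"rx":0,"ry":0,"rz":0}])

```text
t: 18.7
eef_pos: [463.5, 148.7, 30.3]
ee_rot: [0.001, 0.848, 0.53, 0.001]
ft_force: [0.6, -0.3, -1.3]
width: 54.7
gripper_force: 45.0
```

Emit:
move_arm(steps=[{"x":0,"y":0,"z":0.002,"rx":0,"ry":0,"rz":0},{"x":0,"y":0,"z":0.004,"rx":0,"ry":0,"rz":0},{"x":0,"y":0,"z":0.004,"rx":0,"ry":0,"rz":0},{"x":0,"y":0,"z":0.004,"rx":0,"ry":0,"rz":0}])

```text
t: 19.1
eef_pos: [462.5, 148.5, 25.1]
ee_rot: [0.0, 0.848, 0.53, 0.0]
ft_force: [-0.5, 0.5, -1.6]
width: 54.6
gripper_force: 45.0
```

Emit:
move_arm(steps=[{"x":0,"y":0,"z":0.001,"rx":0,"ry":0,"rz":0},{"x":0,"y":0,"z":0.002,"rx":0,"ry":0,"rz":0},{"x":0,"y":0,"z":0.003,"rx":0,"ry":0,"rz":0},{"x":0,"y":0,"z":0.003,"rx":0,"ry":0,"rz":0},{"x":0,"y":0,"z":0.003,"rx":0,"ry":0,"rz":0}])

```text
t: 19.6
eef_pos: [462.4, 148.4, 22.4]
ee_rot: [0.0, 0.848, 0.53, -0.0]
ft_force: [-3.1, -0.6, 4.8]
width: 54.5
gripper_force: 45.0
```

Contact at the same height where it was picked up. Release and retreat.

Emit:
move_arm(steps=[{"x":0,"y":0,"z":0,"rx":0,"ry":0,"rz":0},{"x":0,"y":0,"z":0,"rx":0,"ry":0,"rz":0},{"x":0,"y":0,"z":0,"rx":0,"ry":0,"rz":0},{"x":0,"y":0,"z":0,"rx":0,"ry":0,"rz":0}], fingers=0.63)

```text
t: 20.0
eef_pos: [462.3, 148.5, 21.8]
ee_rot: [0.0, 0.848, 0.53, 0.0]
ft_force: [-0.1, -0.8, -0.1]
width: 74.6
gripper_force: 0.0
```

Emit:
move_arm(steps=[{"x":0,"y":0,"z":-0.03,"rx":0,"ry":0,"rz":0},{"x":0,"y":0,"z":-0.08,"rx":0,"ry":0,"rz":0},{"x":0,"y":0,"z":-0.13,"rx":0,"ry":0,"rz":0},{"x":0,"y":0,"z":-0.18,"rx":0,"ry":0,"rz":0},{"x":0,"y":0,"z":-0.22,"rx":0,"ry":0,"rz":0},{"x":0,"y":0,"z":-0.22,"rx":0,"ry":0,"rz":0},{"x":0,"y":0,"z":-0.22,"rx":0,"ry":0,"rz":0}])

```text
t: 20.7
eef_pos: [462.7, 148.6, 242.6]
ee_rot: [0.001, 0.848, 0.53, 0.001]
ft_force: [-0.6, -0.2, -0.8]
width: 75.1
gripper_force: 0.0
```

```bash
python3 - <<'E'
from h import *
M=lean(19.15)
s=bot.state(); print(s['t'],s['eef_pos'],s['width'])
for n in ['scene','top','wrist']:
    bot.read_camera(n); K,V=cam(n)
    for t in ['peg_grip','block_center','nail_tin_center','black_tape_center','pliers_center']:
        print(n,t,[(round(r['p'],2),np.round(r['extent']).tolist()) for r in bot.find_in(n,t)[:5] if r['p']>.25])
    if n!='wrist': 
        P=np.load('mouth2.npy'); print('end home',proj(K,V,P-56*M[:,2]),'end 8 out',proj(K,V,P-64*M[:,2]))
for r in bot.masks_of('wrist','block_center')[:1]:
    c=max(cv2.findContours(r['mask'].astype(np.uint8),0,1)[0],key=len); W=np.array([ray(K,V,u+[-2.6,2.6],28) for u in cv2.boxPoints(cv2.minAreaRect(c))]); print(W.mean(0),[np.linalg.norm(W[1]-W[0]),np.linalg.norm(W[2]-W[1])])
E
```

```text
20.7 [462.73722675 148.55574188 242.55387238] 75.05162007547642
scene peg_grip [(0.76, [350.0, 162.0, 363.0, 193.0]), (0.74, [288.0, 178.0, 304.0, 209.0]), (0.54, [430.0, 279.0, 448.0, 305.0]), (0.49, [199.0, 139.0, 218.0, 152.0])]
scene block_center [(0.92, [244.0, 200.0, 282.0, 230.0])]
scene nail_tin_center [(0.8, [195.0, 174.0, 220.0, 210.0])]
scene black_tape_center [(0.6, [376.0, 197.0, 401.0, 220.0])]
scene pliers_center [(0.77, [374.0, 231.0, 426.0, 276.0])]
end home [200.30253239 138.16506031] end 8 out [199.03849234 137.20338647]
top peg_grip [(0.68, [182.0, 192.0, 195.0, 214.0]), (0.66, [433.0, 204.0, 450.0, 213.0]), (0.61, [296.0, 194.0, 301.0, 202.0]), (0.46, [322.0, 141.0, 335.0, 158.0])]
top block_center [(0.56, [273.0, 223.0, 297.0, 243.0])]
top nail_tin_center [(0.87, [207.0, 230.0, 239.0, 248.0])]
top black_tape_center [(0.81, [354.0, 151.0, 371.0, 169.0])]
top pliers_center [(0.65, [386.0, 163.0, 406.0, 219.0])]
end home [186.36236594 207.08017589] end 8 out [186.04288483 208.06062337]
wrist peg_grip [(0.92, [514.0, 178.0, 587.0, 214.0]), (0.81, [386.0, 156.0, 433.0, 195.0])]
wrist block_center [(0.8, [294.0, 131.0, 338.0, 215.0])]
wrist nail_tin_center [(0.83, [177.0, 16.0, 260.0, 97.0])]
wrist black_tape_center [(0.57, [512.0, 242.0, 561.0, 254.0])]
wrist pliers_center []
[459.13963724 149.68175869  28.        ] [np.float64(56.1056365681159), np.float64(103.56707440347064)]
```

The offcut lies flat where it was, the bystanders haven't moved and the peg is seated. Handing in.

```bash
python3 -c "
from bench import bot
print(bot.finish_job())"
```

```text
the job is handed in; nothing more can be done
None
```

I handed the job in at about 21 s: the peg is tapped fully home with the offcut (33 N push, no further travel), the offcut lies flat where it was, and the tin, tape and pliers haven't moved; the judge's result was not shown.

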